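# Hang the sample basket on the spring scale's swinging latch hook

## Task

Weigh the sample basket: take it by one of the rubber sleeves on its handle bar, rest the bar (or a finger) lightly against the swinging hook of the spring scale until the hook is still, then push the middle of the bar down past the hook's spring latch so that it lies in the bottom of the hook with the latch shut over it. The scale gives way as you push: go by feel and never pull it to its end stop. Let go so that the basket hangs freely and still from the hook; keep it upright and leave the other things where they are.

Things in the scene. Friction and masses are not known exactly. Their poses are not given: they have to be found in the camera images.
- stand: Weighing stand, fixed. Base plate 200 x 170 mm (x -60 to 140), top 16 mm above the bench; square 30 mm column at x = 118 mm, 345 mm high; a clamp arm (317 mm up, 33 mm wide at most) runs forward to a spring scale: upright white barrel of 25 mm diameter, 293 to 395 mm up. Origin on the bench plumb below barrel and hook; x from the front (hook's mouth) to the column, y along the hook's pin, z up.
- scale (a joint): How far the scale's plunger, which carries the hook, is pulled down out of the barrel (m): 0 = unloaded, 0.053 = end stop. It starts to move at about 1 N of downward load on the hook and then gives 1 mm for each 0.16 N; at the stop about 9.5 N. More than 0.050 counts as pulled to its stop. The basket's own weight draws it out roughly 10 mm.
- hook (a joint): Swing of the steel hook about its pin, which lies along the stand's y (rad). 0 = plumb, positive = lower end towards the stand's front (-x). It starts swung out 0.3 to 0.5 rad and swings freely, period about 0.5 s, and does not come to rest by itself in the time given. It weighs 0.28 kg: holding it aside by 0.15 rad takes about 0.5 N.
- latch (a joint): Opening of the hook's spring latch (rad): 0 = shut, 0.9 = limit. A 9 mm wide plate, hinged at the neck 34 mm below the pin, slopes down to the front, ending inside the hook's tip. It opens only inwards (to the hook's back) and springs shut. A bar lying between tip and latch opens it with 4 to 7 N downwards in all (scale drawn out 18 to 40 mm); then it drops to the seat and the latch shuts.
- hook_pin (a point): Centre of the hook's pin, on the stand's z axis, 275 mm above the bench with the scale unloaded; it goes down as the scale is pulled out. Its axes are the hook's and swing with it.
- hook_seat (a point): Where the bar's centre line lies when the bar rests in the bottom of the hook: 73.5 mm below the pin along the hook. Axes turn with the hook (x to its back, y along the pin, z to the pin). The hook is of 10 mm round steel, its mouth towards the stand's front; its lowest point is 14 mm below this point.
- hook_tip (a point): Centre of the hook's rounded tip (radius 5 mm): 24 mm to the front of the pin line, 54.5 mm below the pin. The bar goes in between this tip and the latch; it lies in the notch between them when its centre is about 15 mm to the front of the pin line and 52 mm below the pin.
- basket: Steel wire basket, 100 (x) x 200 (y) x 42 mm high, loaded with a tube rack that is fixed in it (tubes up to about 47 mm), with a rigid handle: two uprights at y = +-101 mm and a level bar of 8 mm diameter along y, its centre 122 mm above the basket's underside. About 0.25 kg in all, balanced about the middle. Origin at the centre of the underside, z up.
- bail_bar (a point): Middle of the handle bar, on its centre line, between two collars (17 mm diameter, 4 mm thick, at y = +-18 mm) that keep the hook in the middle; the hook must go between them (32 mm clear).
- left_sleeve (a point): Centre of the black rubber sleeve on the bar at the basket's +y side, 74 mm from the middle: 14 mm wide (x), 36 mm long (y), 18 mm high, flat sides.
- right_sleeve (a point): The same sleeve on the basket's -y side.
- beaker: Glass beaker, 54 mm diameter, 70 mm high, loose bystander. Origin at the centre of its underside.
- bottle: Small media bottle, 56 mm diameter, 105 mm high, loose bystander. Origin at the centre of its underside.
- tape_roll: Roll of tape, 55 x 53 x 19 mm, loose bystander. Origin at the centre of its underside.
- timer: Bench timer, 60 x 64 x 20 mm, loose bystander. Origin at the centre of its underside.

How it is judged:
On the way, in this order (a step that is already met when the one before it is completed fails the run):
1. the swinging hook is brought to rest by a light touch and held still, the latch still shut and the basket not yet on it ((contact force between stand and basket above 0.1 N or contact force between stand and the fingers above 0.1 N) and velocity of joint hook between -0.25 and 0.25 rad/s and value of joint latch below 0.12 rad and distance between bail_bar and hook_seat above 0.014 m), for 0.4 s.
2. the bar lies in the bottom of the hook, the latch shut over it (z of bail_bar in the frame of hook_seat between -0.006 and 0.006 m and x of bail_bar in the frame of hook_seat between -0.01 and 0.01 m and y of bail_bar in the frame of hook_seat between -0.016 and 0.016 m and value of joint latch below 0.08 rad), for 0.2 s.
At the end, for the whole second after the job is handed in: The bar's middle lies in the bottom of the hook (within 6 mm in height, 10 mm fore and aft and 16 mm along the bar of the seat), the latch is shut (under 0.08 rad), the basket hangs from the hook upright within 0.2 rad and is as good as still (under 0.06 m/s) (all of step 2 and angle between basket's own z axis and vertical below 0.2 rad and linear speed of basket below 0.06 m/s and contact force between stand and basket above 1 N); the robot touches nothing.
It fails at once if the scale is pulled to its end stop (value of joint scale above 0.05 m).
It fails at once if the robot itself pushes the stand with more than 25 N (contact force between stand and the fingers above 25 N or contact force between stand and the arm above 25 N).
It fails at once if the basket is tipped by more than 0.5 rad (angle between basket's own z axis and vertical above 0.5 rad).
It fails at once if a bystander is displaced by more than 30 mm (distance of any of beaker, bottle, tape_roll, timer from where it was at the start of the episode above 0.03 m).
It also fails if it takes over 64 s, if anything falls off the work surface, if the arm or the gripper's body presses on something with over 40 N, if the wrist force passes 120 N, or if a joint passes its speed limit or range.

## Robot

A 7-joint arm with a two-finger parallel gripper is mounted at the origin on a cart in front of the work surface, level with it; the furniture and walls round the work are solid. World frame = base frame: x ahead of the robot, y to its left, z up, the work surface at z = 0. Lengths are in m, angles in rad, forces in N, time in s.
With the tool pointing down it reaches from about 0.425 to 0.875 m from the base axis. Payload 4.7 kg.
Tool frame: the origin (TCP) lies midway between the tips of the shut fingers; the grasp point (between the pads) lies ctrl.grasp_offset behind it (ctrl.grasp_offset is the distance from the TCP to the grasp point, in m); z points along the fingers, y is the line along which they close (so a half turn about z gives the same grasp; the last joint's range is limited). The gripper opens to 87 mm and grips with 3 to 60 N. Pads are 19 mm wide; open, the fingers measure 117 mm over their backs; the gripper's body (75 mm by 190 mm) begins 51 mm behind the grasp point.
Start: joints at [-1.158, 0.321, -0.07, 1.45, 0.023, 1.371, -0.057], TCP at [0.252, 0.599, 0.223] pointing down, gripper open.
Joint ranges: [-2.86, 2.86], [-0.3, 2.09], [-1.38, 1.24], [0.06, 2.45], [-1.56, 4.7], [0.09, 2.05], [-2.69, 2.69]. Speed limits (rad/s): [2.57, 2.57, 3.14, 3.14, 3.14, 3.14, 3.14].

## Interface

Orientations are given as a rotation vector (axis times angle).
In Python, from bench import ctrl gives the robot as it stands. The module is installed in compiled form; this text tells all that it offers.
- The arm moves only by the tool jog_arm, never from a script. Its argument "moves" is one flat list of numbers, 7 for each row, row after row: the shift along the tool's x, y, z in units of 30 cm (1.0 is 30 cm), then the turn, a rotation vector about the tool's x, y, z in units of 60 degrees (1.0 is 60 degrees), then the gripper's target within -1 to 1 (fully open at 1, half-way at 0, shut at -1). In form: [x, y, z, wx, wy, wz, fingers, x, y, z, wx, wy, wz, fingers, ...]. A call has exactly 8 rows; each row is the pose to reach, as a shift and turn from the pose commanded when the call began, along the tool's axes at that moment; what a row does not reach only later rows make up. A row lasts 1/8 s, in which the tool goes at most 62.5 mm and 10.7 degrees, less where a joint would pass 70% of its speed; a pose out of reach is approached as far as the arm can. A call with a number of a shift or a turn outside -1 to 1 is refused whole. A call with a gripper value outside its range is refused whole. The fingers move at their own pace and stop on an object; "newtons" is the grip in N (left out, the last holds). Time passes only in rows, so rows that repeat a pose let the fingers close, or fill a call up. It gives the time, the measured TCP pose, the force, the opening and the grip force at its end, in the units of the state.
- ctrl.get_state(): the state, without advancing time (a new reading comes with each control period).
- ctrl.get_image(name): name is "scene" or "side" or "wrist"; returns a dict with "pixels" (480x640x3 uint8, red, green, blue), "fx", "fy", "cx", "cy" (pixels), "xyz" and "rotation" of the camera in the world; the wrist camera has in their place "tool_from_camera" (4x4, takes a point from camera to tool coordinates, whose origin is the TCP and whose axes are the flange's). Camera axes: x right, y up, looking along -z (the intrinsics and any distortion apply to the point x, -y, -z); pixel columns grow to the right and rows downward; lengths in m; the calibration is good to about 2 mm. A picture is of the moment at which its call begins: read the wrist's pose just before it. There is no depth.
- ctrl.close_job(): hands the job in; it is judged then, once.
The state is a dict: "time": time; "joint_positions": joint angles; "qd": joint speeds; "joint_torque": joint torques, N m; "position": TCP position; "tool_rot": TCP orientation; "ft_force": force on the tool from outside, world axes, zero at the start; "torque": the same for the moment, N m; "grip_width": opening from 0.0 (shut) to 1.0 (fully open); "grip_force": force on a finger pad.
Only numpy, scipy, OpenCV 4.12 (cv2) and the standard library are available. Lean on these libraries where they do the work, as an engineer would, in place of code of your own. Each camera call takes 0.05 s, during which the arm holds its last target. There are 200 camera calls.

## Working session

There is one attempt and no reset: what is moved stays moved. The work goes in short steps, Python scripts to look and compute and a tool call to move; the robot and the scene stay as the last step left them, time stands still between calls to the robot, and variables do not carry over. Pictures are saved under pics/ and viewed, at most 10 in all, crops included, and the job is handed in when it is done.

Besides the shell and the picture viewer there is one more tool, called after "Call:" by a JSON object that holds its "name" and its "arguments". jog_arm: Moves the arm, as the interface text tells. Its arguments: {"type":"object","properties":{"moves":{"type":"array"},"newtons":{"type":"number"}},"required":["moves"]}

```bash
mkdir -p pics; cat > h.py <<'E'
from bench import ctrl
import numpy as np, cv2
from scipy.spatial.transform import Rotation as R
def snap(n,f):
    im=ctrl.get_image(n); cv2.imwrite('pics/'+f,im['pixels'][:,:,::-1]); return im
def pose(im,s=None):
    if 'xyz' in im:
        r=np.array(im['rotation']); r=r if r.shape==(3,3) else R.from_rotvec(r).as_matrix()
        return np.array(im['xyz']),r
    T=np.array(im['tool_from_camera']); q=R.from_rotvec(s['tool_rot']).as_matrix()
    return np.array(s['position'])+q@T[:3,3], q@T[:3,:3]
def ray(im,u,v,s=None):
    p,r=pose(im,s); d=r@np.array([(u-im['cx'])/im['fx'],-(v-im['cy'])/im['fy'],-1]); return p,d
def at_z(im,u,v,z,s=None):
    p,d=ray(im,u,v,s); return p+d*(z-p[2])/d[2]
def proj(im,P,s=None):
    p,r=pose(im,s); c=r.T@(np.array(P)-p); return im['cx']+im['fx']*c[0]/-c[2], im['cy']+im['fy']*c[1]/c[2]
def tri(*rays):
    A=np.zeros((3,3));b=np.zeros(3)
    for p,d in rays:
        d=d/np.linalg.norm(d);M=np.eye(3)-np.outer(d,d);A+=M;b+=M@p
    return np.linalg.solve(A,b)
E
python3 - <<'E'
from h import *
import pickle
s=ctrl.get_state();print(s,ctrl.grasp_offset)
d={}
for n in('scene','side'):
    im=snap(n,n+'0.png');print(n,{k:v for k,v in im.items() if k!='pixels'})
    d[n]=im
pickle.dump(d,open('d.pkl','wb'))
E
```

```text
{'time': 0.0, 'joint_positions': array([-1.1578929 ,  0.32178998, -0.07005847,  1.45169572,  0.02260822,
        1.37081303, -0.05690157]), 'qd': array([ 0.00024715,  0.00016836, -0.00095582, -0.00010136,  0.00031477,
        0.00013603, -0.00033922]), 'joint_torque': array([ 8.25380466e-04, -4.91289139e+01, -4.03392361e-01, -3.12528312e+01,
       -6.38298341e-02,  4.39305918e-02,  1.84798878e-04]), 'position': array([0.25224906, 0.59844046, 0.22147237]), 'tool_rot': array([-6.22233702e-01, -3.07908404e+00,  2.98647115e-03]), 'ft_force': array([0.2817651 , 0.06303029, 0.353134  ]), 'torque': array([ 0.0063795 , -0.04315571, -0.00862537]), 'grip_force': 0.0, 'grip_width': 0.9953609896630066} 0.0187
scene {'fx': 613.8285755534934, 'fy': 613.8285755534934, 'cx': 307.0491844705917, 'cy': 244.51722731585886, 'xyz': array([-0.95617741,  1.04367814,  0.98441578]), 'rotation': array([ 0.65798871, -1.21130378, -1.88515669])}
side {'fx': 507.9278499267224, 'fy': 507.9278499267224, 'cx': 310.32835287021516, 'cy': 251.03139742157433, 'xyz': array([ 0.27287332, -1.08591492,  0.62731211]), 'rotation': array([ 1.20541305, -0.12290081, -0.20594001])}
```

View pics/scene0.png

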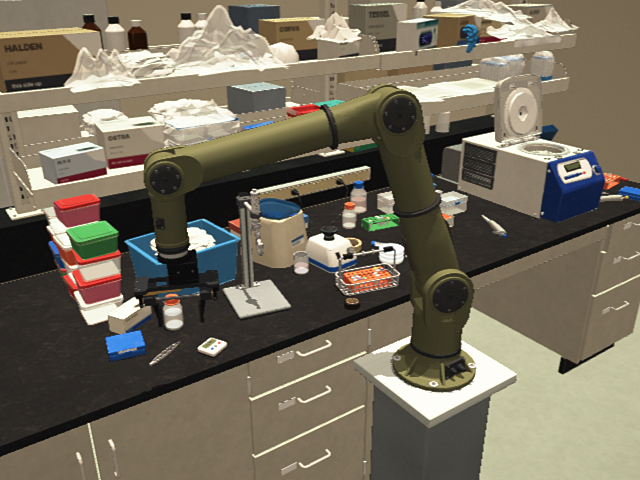

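View pics/side0.png

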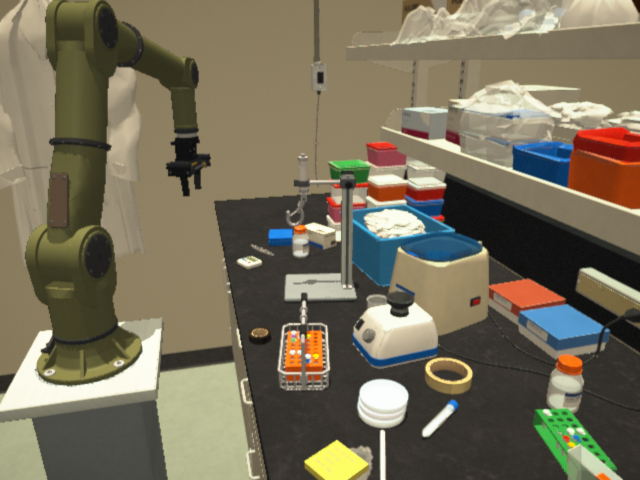

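Scene: the stand base is near (257,298), the basket at (368,275), the beaker at (301,262), the bottle at (172,312) and the timer at (212,346). Side: the barrel is at (303,168), the hook at (296,213) and the basket at (303,355). I'll zoom in for the pixel positions.

```bash
python3 - <<'E'
from h import *
a=cv2.imread('pics/scene0.png')[180:380,200:420];cv2.imwrite('pics/c1.png',cv2.resize(a,None,fx=3,fy=3,interpolation=cv2.INTER_CUBIC)[:600])
b=cv2.imread('pics/side0.png')[140:400,220:400];cv2.imwrite('pics/c2.png',cv2.resize(b,None,fx=2.3,fy=2.3,interpolation=cv2.INTER_CUBIC))
E
```

```text
(no output)
```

View pics/c1.png

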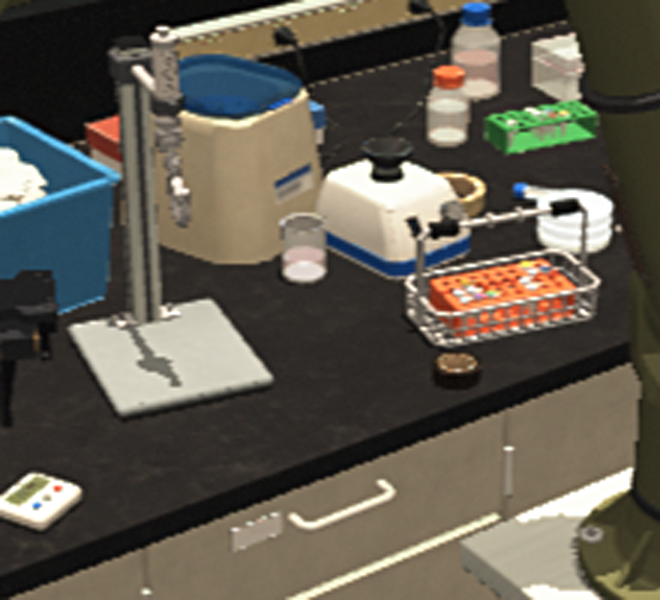

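View pics/c2.png

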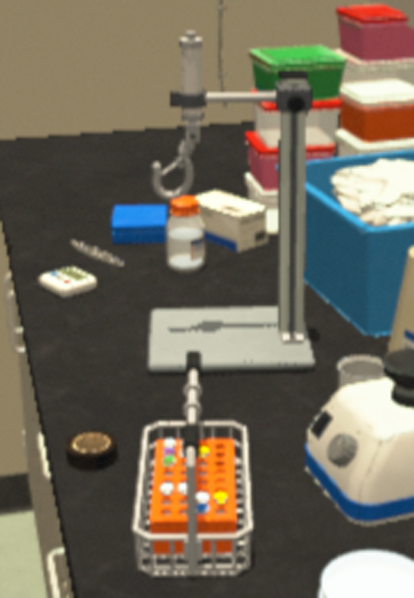

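```bash
python3 - <<'E'
from h import *
import pickle
d=pickle.load(open('d.pkl','rb'));A,B=d['scene'],d['side']
a=lambda u,v:(200+u/3,180+v/3); b=lambda u,v:(220+u/2.3,140+v/2.3)
for n,p,q in [('sleeveL',(443,229),(193,360)),('sleeveR',(565,206),(190,437)),('barreltop',(163,30),(190,36)),('coltop',(127,45),(293,80))]:
    print(n,tri(ray(A,*a(*p)),ray(B,*b(*q))).round(4))
for c in [(70,325),(208,300),(272,376),(123,410)]: print('sc',at_z(A,*a(*c),.016).round(4))
for c in [(152,310),(282,308),(313,362),(149,364)]: print('si',at_z(B,*b(*c),.016).round(4))
print('beaker',at_z(A,*a(303,275),0.0),at_z(B,*b(360,385),.07))
print('tape',at_z(A,*a(458,362),.019),at_z(B,*b(91,440),.019))
print('timer',at_z(A,*a(38,495),.02),'bottle',at_z(B,*b(186,265),0.))
E
```

```text
sleeveL [ 0.4817 -0.0713  0.1248]
sleeveR [ 0.4481 -0.2175  0.1252]
barreltop [0.5491 0.2247 0.3913]
coltop [0.6664 0.2043 0.3374]
sc [0.7012 0.2774 0.016 ]
sc [0.6647 0.1213 0.016 ]
sc [0.4774 0.1544 0.016 ]
sc [0.506  0.3161 0.016 ]
si [0.508  0.3122 0.016 ]
si [0.6753 0.2746 0.016 ]
si [0.6654 0.1098 0.016 ]
si [0.4755 0.1538 0.016 ]
beaker [ 0.68184534 -0.01911546  0.        ] [ 0.66121814 -0.06002115  0.07      ]
tape [ 0.38485619 -0.02043119  0.019     ] [ 0.38407498 -0.01405862  0.019     ]
timer [0.40921242 0.45819297 0.02      ] bottle [0.59337848 0.50174382 0.        ]
```

```bash
cat >> h.py <<'E'
S0=np.array([.548,.2245]); SY=-.18     # stand origin, yaw
def st(x,y,z): c,s=np.cos(SY),np.sin(SY); return np.array([S0[0]+c*x-s*y,S0[1]+s*x+c*y,z])
def to_st(P): c,s=np.cos(SY),np.sin(SY); d=np.array(P)[:2]-S0; return np.array([c*d[0]+s*d[1],-s*d[0]+c*d[1],P[2]])
def rel(P,yaw):
    """row values (shift/0.3, turn/60deg) taking measured pose to TCP P, pointing down, tool y at yaw"""
    s=ctrl.get_state();q=R.from_rotvec(s['tool_rot'])
    y=np.array([np.cos(yaw),np.sin(yaw),0]);z=np.array([0,0,-1.]);T=R.from_matrix(np.c_[np.cross(y,z),y,z])
    return np.r_[q.inv().apply(np.array(P)-s['position'])/.3,(q.inv()*T).as_rotvec()/(np.pi/3)].round(3)
def show():
    s=ctrl.get_state();print('t',round(s['time'],2),'tcp',s['position'].round(4),'st',to_st(s['position']).round(4),'yaw',np.arctan2(*R.from_rotvec(s['tool_rot']).apply([0,1,0])[[1,0]]).round(3),'F',s['ft_force'].round(2),'M',s['torque'].round(3),'grip',round(s['grip_width'],3),s['grip_force'])
E
python3 - <<'E'
from h import *
show()
print(rel([.37,.25,.28],np.radians(20)),rel([.448,-.2165,.26],-.226))
E
```

```text
t 0.1 tcp [0.2523 0.5985 0.2215] st [-0.3579  0.315   0.2215] yaw 1.172 F [0.05 0.52 0.64] M [-0.028  0.021 -0.018] grip 1.0 0.0
[-0.813 -0.918 -0.193 -0.002  0.001  0.786] [-1.656e+00 -2.250e+00 -1.240e-01 -1.000e-03  1.000e-03  1.335e+00]
```

Call:
{"name": "jog_arm", "arguments": {"moves": [-0.08, -0.09, -0.1, 0, 0, 0.1, 1, -0.18, -0.2, -0.19, 0, 0, 0.2, 1, -0.3, -0.34, -0.19, 0, 0, 0.3, 1, -0.42, -0.48, -0.19, 0, 0, 0.42, 1, -0.54, -0.62, -0.19, 0, 0, 0.54, 1, -0.66, -0.76, -0.19, 0, 0, 0.66, 1, -0.76, -0.87, -0.19, 0, 0, 0.76, 1, -0.81, -0.92, -0.19, 0, 0, 0.79, 1], "newtons": 60}}

```text
time: 1.1
position: [0.3699, 0.248, 0.2795]
tool_rot: [-1.812, -2.566, -0.0]
ft_force: [-0.1, 0.4, 0.2]
grip_width: 0.996
grip_force: 0.0
```

```bash
python3 - <<'E'
from h import *
show()
print(rel([.448,-.2165,.26],-.226),rel([.43,-.1,.28],-.226))
E
```

```text
t 1.1 tcp [0.3699 0.248  0.2795] st [-0.1794 -0.0088  0.2795] yaw 0.341 F [-0.11  0.45  0.21] M [-0.033  0.011  0.031] grip 0.996 0.0
[-1.546 -0.272  0.065  0.    -0.     0.541] [-1.16  -0.199 -0.002  0.    -0.     0.541]
```

Call:
{"name": "jog_arm", "arguments": {"moves": [-0.08, -0.02, 0, 0, 0, 0.06, 1, -0.2, -0.04, 0, 0, 0, 0.14, 1, -0.34, -0.06, 0, 0, 0, 0.22, 1, -0.5, -0.08, 0, 0, 0, 0.3, 1, -0.66, -0.11, 0, 0, 0, 0.38, 1, -0.82, -0.14, 0.02, 0, 0, 0.46, 1, -0.95, -0.17, 0.02, 0, 0, 0.52, 1, -1, -0.18, 0.02, 0, 0, 0.541, 1]}}

```text
time: 2.1
position: [0.4194, -0.0533, 0.2736]
tool_rot: [-2.46, -1.954, -0.001]
ft_force: [0.2, 0.7, -0.6]
grip_width: 0.999
grip_force: 0.0
```

```bash
python3 - <<'E'
from h import *
show()
print(rel([.448,-.2165,.26],-.226))
E
```

```text
t 2.1 tcp [ 0.4194 -0.0533  0.2736] st [-0.0768 -0.2964  0.2736] yaw -0.228 F [ 0.23  0.67 -0.58] M [-0.051  0.066 -0.018] grip 0.999 0.0
[-0.508  0.216  0.045 -0.    -0.    -0.002]
```

Call:
{"name": "jog_arm", "arguments": {"moves": [-0.1, 0.04, 0.03, 0, 0, 0, 1, -0.25, 0.1, 0.05, 0, 0, 0, 1, -0.38, 0.16, 0.05, 0, 0, 0, 1, -0.46, 0.2, 0.05, 0, 0, 0, 1, -0.508, 0.216, 0.05, 0, 0, 0, 1, -0.508, 0.216, 0.05, 0, 0, 0, 1, -0.508, 0.216, 0.05, 0, 0, 0, 1, -0.508, 0.216, 0.05, 0, 0, 0, 1]}}

```text
time: 3.1
position: [0.4496, -0.212, 0.2585]
tool_rot: [-2.451, -1.964, -0.001]
ft_force: [0.6, 0.7, -0.3]
grip_width: 1.0
grip_force: 0.0
```

```bash
python3 - <<'E'
from h import *
import pickle
show(); s=ctrl.get_state(); im=snap('wrist','w1.png'); pickle.dump((s,im),open('w1.pkl','wb'))
print(proj(im,[.448,-.2165,.122],s),proj(im,[.4817,-.0713,.122],s),proj(im,[.465,-.144,.122],s))
E
```

```text
t 3.1 tcp [ 0.4496 -0.212   0.2585] st [-0.0187 -0.4471  0.2585] yaw -0.22 F [ 0.59  0.66 -0.3 ] M [-0.057  0.071 -0.002] grip 1.0 0.0
(np.float64(318.9646683850231), np.float64(236.06026893635922)) (np.float64(320.339981429721), np.float64(36.56934094821602)) (np.float64(319.815285048006), np.float64(144.20197881955187))
```

View pics/w1.png

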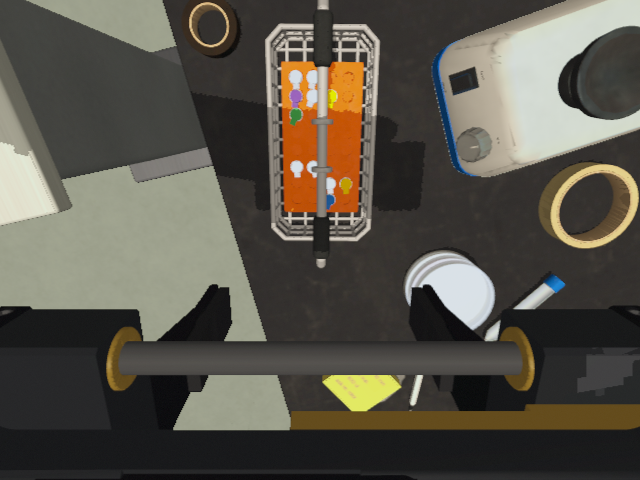

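```bash
python3 - <<'E'
from h import *
import pickle
s,im=pickle.load(open('w1.pkl','rb'))
a=at_z(im,321,237,.122,s);b=at_z(im,322.3,37,.122,s);m=at_z(im,321.5,145,.122,s);print(a,b,m,np.linalg.norm(a-b))
d=b-a;yaw=np.arctan2(-d[0],d[1]);print(yaw)
print(rel([a[0],a[1],.103],yaw))
E
```

```text
[ 0.44948301 -0.21767541  0.122     ] [ 0.48300891 -0.07187536  0.122     ] [ 0.46614556 -0.1448723   0.122     ] 0.14960494130487778
-0.2260155083050393
[-0.018  0.004  0.519  0.    -0.001  0.006]
```

Call:
{"name": "jog_arm", "arguments": {"moves": [-0.018, 0.004, 0.1, 0, 0, 0.006, 1, -0.018, 0.004, 0.25, 0, 0, 0.006, 1, -0.018, 0.004, 0.38, 0, 0, 0.006, 1, -0.018, 0.004, 0.47, 0, 0, 0.006, 1, -0.018, 0.004, 0.515, 0, 0, 0.006, 1, -0.018, 0.004, 0.517, 0, 0, 0.006, 0.2, -0.018, 0.004, 0.517, 0, 0, 0.006, -0.3, -0.018, 0.004, 0.517, 0, 0, 0.006, -0.5], "newtons": 60}}

```text
time: 4.15
position: [0.4503, -0.219, 0.1045]
tool_rot: [2.459, 1.954, 0.003]
ft_force: [-0.1, 0.7, -0.1]
grip_width: 0.746
grip_force: 0.0
```

Call:
{"name": "jog_arm", "arguments": {"moves": [0, 0, 0, 0, 0, 0, -1, 0, 0, 0, 0, 0, 0, -1, 0, 0, 0, 0, 0, 0, -1, 0, 0, 0, 0, 0, 0, -1, 0, 0, 0, 0, 0, 0, -1, 0, 0, -0.02, 0, 0, 0, -1, 0, 0, -0.06, 0, 0, 0, -1, 0, 0, -0.1, 0, 0, 0, -1]}}

```text
time: 5.15
position: [0.4495, -0.2189, 0.1344]
tool_rot: [2.46, 1.954, 0.0]
ft_force: [-0.2, 0.1, -1.8]
grip_width: 0.157
grip_force: 60.0
```

```bash
python3 - <<'E'
from h import *
show(); s=ctrl.get_state(); im=snap('side','s2.png'); a=im['pixels'][270:400,240:370,::-1]
w=snap('wrist','w2.png')['pixels'][:,:,::-1]
cv2.imwrite('pics/c3.png',np.hstack([cv2.resize(a,(400,400),interpolation=cv2.INTER_CUBIC),cv2.resize(w,(400,300)).copy() if 0 else cv2.copyMakeBorder(cv2.resize(w,(400,300)),0,100,0,0,0)]))
E
```

```text
t 5.15 tcp [ 0.4495 -0.2189  0.1344] st [-0.0176 -0.4538  0.1344] yaw -0.228 F [-0.17  0.15 -1.85] M [-0.268  0.058  0.003] grip 0.157 59.9988417327404
```

View pics/c3.png

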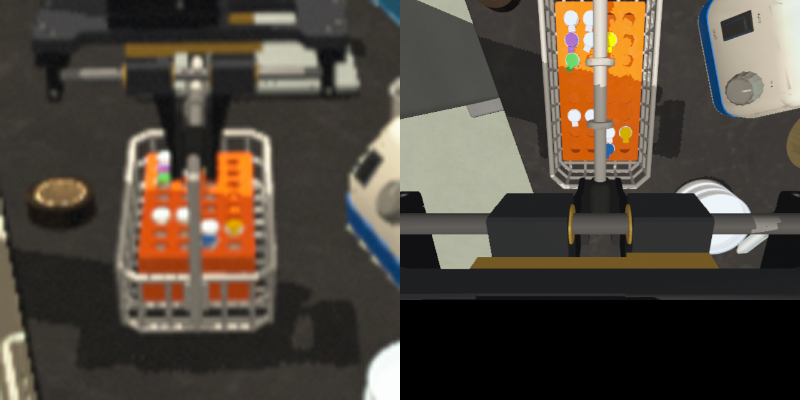

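The basket is lifted and level by eye. In the wrist view the collars are at about (320,99) and (320,197) full-res. I'll check the bar's middle in tool coordinates and plan the carry.

```bash
python3 - <<'E'
from h import *
s=ctrl.get_state(); im=ctrl.get_image('wrist'); q=R.from_rotvec(s['tool_rot'])
for x in(.0573,.0753,.0933):
  for z in (-.0175,-.0135): print(x,z,np.round(proj(im,s['position']+q.apply([x,0,z]),s),1))
# carry target: bar middle at stand (-90,0,.245)
O=np.array([.0753,0,-.0175])
def tcp(x,y,z,yaw=SY): 
    c,sn=np.cos(yaw),np.sin(yaw); yv=np.array([c,sn,0]); xv=np.array([-sn,c,0]); return st(x,y,z)-O[0]*xv-np.array([0,0,-O[2]])
print('notch',proj(im,st(0,0,.3),s))
P=tcp(-.12,0,.245);print(P,rel(P,SY),rel([.4495,-.2189,.2275],-.226))
E
```

```text
0.0573 -0.0175 [319.5 197.6]
0.0573 -0.0135 [319.5 195.7]
0.0753 -0.0175 [319.5 150.3]
0.0753 -0.0135 [319.5 149.6]
0.0933 -0.0175 [319.4  99.1]
0.0933 -0.0135 [319.4  99.8]
notch (np.float64(336.9794942189414), np.float64(1371.2736305743729))
[0.41645783 0.17190012 0.2275    ] [ 1.244e+00 -4.030e-01 -3.100e-01  2.000e-03 -1.000e-03 -4.600e-02] [-0.    -0.002 -0.31   0.002 -0.001 -0.002]
```

Call:
{"name": "jog_arm", "arguments": {"moves": [0, 0, -0.04, 0, 0, 0, -1, 0.02, 0, -0.12, 0, 0, 0, -1, 0.07, -0.02, -0.2, 0, 0, 0, -1, 0.16, -0.05, -0.26, 0, 0, 0, -1, 0.28, -0.09, -0.3, 0, 0, -0.01, -1, 0.4, -0.13, -0.31, 0, 0, -0.02, -1, 0.52, -0.17, -0.31, 0, 0, -0.03, -1, 0.62, -0.2, -0.31, 0, 0, -0.04, -1]}}

```text
time: 6.3
position: [0.4326, -0.0226, 0.227]
tool_rot: [2.417, 2.007, 0.001]
ft_force: [-0.3, -0.2, -1.3]
grip_width: 0.153
grip_force: 60.0
```

```bash
cat >> h.py <<'E'
O=np.array([.0753,0,-.0175])
def tcp(x,y,z,yaw=SY): 
    c,sn=np.cos(yaw),np.sin(yaw); xv=np.array([-sn,c,0]); return st(x,y,z)-O[0]*xv+np.array([0,0,O[2]])
def bar():
    s=ctrl.get_state();p=s['position']+R.from_rotvec(s['tool_rot']).apply(O);print('bar st',(to_st(p)*1e3).round(1));return p
E
python3 - <<'E'
from h import *
show();bar();print(rel(tcp(-.1,0,.245),SY))
E
```

```text
t 6.3 tcp [ 0.4326 -0.0226  0.227 ] st [-0.0693 -0.2638  0.227 ] yaw -0.185 F [-0.32 -0.24 -1.27] M [-0.298  0.027 -0.018] grip 0.153 59.99807087704539
bar st [ -68.9 -188.5  244.5]
[ 0.628 -0.106 -0.002  0.    -0.    -0.005]
```

Call:
{"name": "jog_arm", "arguments": {"moves": [0.05, -0.08, 0, 0, 0, 0, -1, 0.14, -0.13, 0, 0, 0, 0, -1, 0.26, -0.14, 0, 0, 0, 0, -1, 0.38, -0.14, 0, 0, 0, 0, -1, 0.5, -0.14, 0, 0, 0, -0.005, -1, 0.59, -0.13, 0, 0, 0, -0.005, -1, 0.628, -0.12, 0, 0, 0, -0.005, -1, 0.628, -0.106, 0, 0, 0, -0.005, -1]}}

```text
time: 7.3
position: [0.4367, 0.1668, 0.2264]
tool_rot: [2.412, 2.012, -0.001]
ft_force: [0.3, -1.3, -2.4]
grip_width: 0.155
grip_force: 60.0
```

```bash
python3 - <<'E'
from h import *
show();bar();print(rel(tcp(-.05,0,.245),SY))
ims=[]
for i in range(6):
    for n in('side',):
        im=ctrl.get_image(n); u,v=map(int,proj(im,st(-.02,0,.25),ctrl.get_state())) ; ims.append(cv2.resize(im['pixels'][v-45:v+45,u-45:u+45,::-1],(260,260),interpolation=cv2.INTER_CUBIC))
cv2.imwrite('pics/c4.png',np.vstack([np.hstack(ims[:3]),np.hstack(ims[3:])]))
print(u,v,[np.round(proj(im,p),1) for p in (st(0,0,.275),st(0,0,.2015),st(-.1,0,.245))])
E
```

```text
t 7.3 tcp [0.4367 0.1668 0.2264] st [-0.0992 -0.0767  0.2264] yaw -0.18 F [ 0.27 -1.3  -2.39] M [-0.305  0.11  -0.028] grip 0.155 59.999205619096756
bar st [-99.1  -1.4 243.9]
[ 0.005  0.164 -0.004 -0.     0.001 -0.   ]
296 207 [array([303.4, 197.9]), array([303.9, 223.8]), array([266.9, 209.6])]
```

View pics/c4.png

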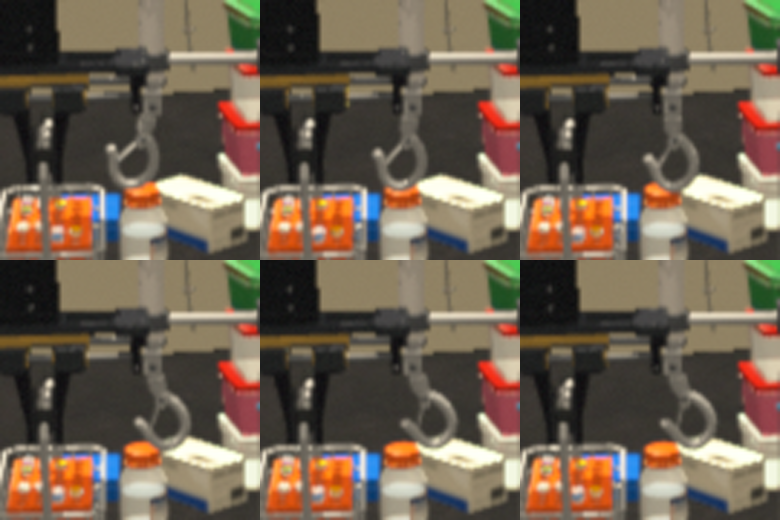

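Call:
{"name": "jog_arm", "arguments": {"moves": [0, 0.03, 0, 0, 0, 0, -1, 0.003, 0.08, -0.004, 0, 0, 0, -1, 0.005, 0.13, -0.004, 0, 0, 0, -1, 0.005, 0.17, -0.004, 0, 0, 0, -1, 0.005, 0.2, -0.004, 0, 0, 0, -1, 0.005, 0.22, -0.004, 0, 0, 0, -1, 0.005, 0.24, -0.004, 0, 0, 0, -1, 0.005, 0.25, -0.004, 0, 0, 0, -1]}}

```text
time: 8.6
position: [0.5109, 0.155, 0.2277]
tool_rot: [-2.413, -2.012, -0.0]
ft_force: [-0.7, 0.6, -2.1]
grip_width: 0.154
grip_force: 60.0
```

Call:
{"name": "jog_arm", "arguments": {"moves": [0, 0.008, 0, 0, 0, 0, -1, 0, 0.015, 0, 0, 0, 0, -1, 0, 0.022, 0, 0, 0, 0, -1, 0, 0.03, 0, 0, 0, 0, -1, 0, 0.036, 0, 0, 0, 0, -1, 0, 0.042, 0, 0, 0, 0, -1, 0, 0.046, 0, 0, 0, 0, -1, 0, 0.05, 0, 0, 0, 0, -1]}}

```text
time: 9.6
position: [0.5256, 0.1523, 0.2277]
tool_rot: [2.413, 2.011, 0.0]
ft_force: [-0.3, 0.0, -2.9]
grip_width: 0.153
grip_force: 60.0
```

```bash
cat > look.py <<'E'
from h import *
import sys
ims=[]
for i in range(3):
    im=ctrl.get_image('side'); u,v=map(int,proj(im,st(-.02,0,.235))) ; ims.append(cv2.resize(im['pixels'][v-36:v+36,u-36:u+36,::-1],(260,260),interpolation=cv2.INTER_CUBIC))
o=np.hstack(ims); cv2.imwrite('pics/'+sys.argv[1],o); print(u,v,'motion',[np.abs(ims[i].astype(int)-ims[i+1]).mean().round(2) for i in(0,1)])
show();bar()
E
python3 look.py c5.png
```

```text
296 212 motion [np.float64(3.01), np.float64(2.85)]
t 9.75 tcp [0.5255 0.1523 0.2276] st [-0.0092 -0.0751  0.2276] yaw -0.181 F [-0.17  0.15 -2.42] M [-0.218  0.074 -0.004] grip 0.156 59.99877478927374
bar st [-9.200e+00  2.000e-01  2.451e+02]
```

View pics/c5.png

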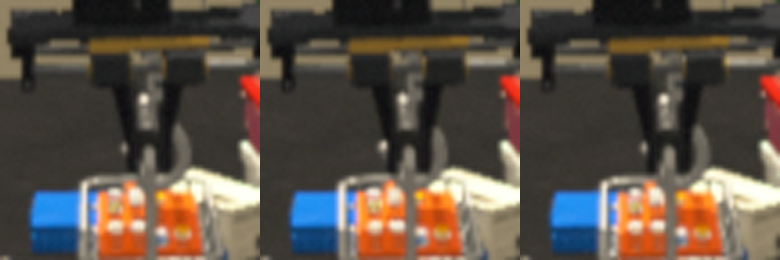

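Call:
{"name": "jog_arm", "arguments": {"moves": [0, 0.003, 0, 0, 0, 0, -1, 0, 0.006, 0, 0, 0, 0, -1, 0, 0.009, 0, 0, 0, 0, -1, 0, 0.012, 0, 0, 0, 0, -1, 0, 0.015, 0, 0, 0, 0, -1, 0, 0.015, 0, 0, 0, 0, -1, 0, 0.015, 0, 0, 0, 0, -1, 0, 0.015, 0, 0, 0, 0, -1]}}

```text
time: 10.75
position: [0.5298, 0.1514, 0.2276]
tool_rot: [-2.413, -2.012, 0.0]
ft_force: [-0.3, 0.0, -4.3]
grip_width: 0.153
grip_force: 60.0
```

```bash
python3 - <<'E'
from h import *
show();bar()
T=[];c=[]
for i in range(8):
    im=ctrl.get_image('side');u,v=map(int,proj(im,st(-.0,0,.215)));g=cv2.cvtColor(im['pixels'][v-14:v+14,u-16:u+16],cv2.COLOR_RGB2GRAY).astype(float);c.append(g)
print('vs first',[np.abs(x-c[0]).mean().round(2) for x in c]);print('noise far',)
for x in c: cv2.imwrite('/dev/null.png',x)
print('tip pred',[np.round(proj(im,st(-24e-3*np.cos(a)-54.5e-3*np.sin(a),0,.275-54.5e-3*np.cos(a)+24e-3*np.sin(a))),1) for a in(-.3,-.2,-.1,0,.1)])
cv2.imwrite('pics/c6.png',np.hstack([cv2.resize(x.astype(np.uint8),None,fx=8,fy=8,interpolation=cv2.INTER_CUBIC) for x in (c[0],c[3],c[6])]))
for n in (0,1): print(ctrl.get_state()['ft_force'])
E
```

```text
t 10.75 tcp [0.5298 0.1514 0.2276] st [-0.0049 -0.0751  0.2276] yaw -0.181 F [-0.28  0.01 -4.29] M [-0.354  0.302  0.107] grip 0.153 60.00342512503266
bar st [-4.800e+00  2.000e-01  2.451e+02]
vs first [np.float64(0.0), np.float64(1.04), np.float64(1.19), np.float64(1.26), np.float64(1.36), np.float64(1.56), np.float64(1.56), np.float64(1.6)]
noise far
tip pred [array([301.3, 218.9]), array([299.2, 218.6]), array([297.1, 218.1]), array([295. , 217.5]), array([293.1, 216.6])]
[-1.06410591 -0.44634966 -4.63755127]
[-1.06410591 -0.44634966 -4.63755127][ WARN:0@13.404] global loadsave.cpp:1063 imwrite_ Unsupported depth image for selected encoder is fallbacked to CV_8U.
[ WARN:0@13.404] global loadsave.cpp:1117 imwrite_ imwrite_('/dev/null.png'): can't open file for writing: permission denied
[ WARN:0@13.404] global loadsave.cpp:1117 imwrite_ imwrite_('/dev/null.png'): can't open file for writing: permission denied
[ WARN:0@13.404] global loadsave.cpp:1117 imwrite_ imwrite_('/dev/null.png'): can't open file for writing: permission denied
[ WARN:0@13.404] global loadsave.cpp:1117 imwrite_ imwrite_('/dev/null.png'): can't open file for writing: permission denied
[ WARN:0@13.404] global loadsave.cpp:1117 imwrite_ imwrite_('/dev/null.png'): can't open file for writing: permission denied
[ WARN:0@13.404] global loadsave.cpp:1117 imwrite_ imwrite_('/dev/null.png'): can't open file for writing: permission denied
[ WARN:0@13.404] global loadsave.cpp:1117 imwrite_ imwrite_('/dev/null.png'): can't open file for writing: permission denied
[ WARN:0@13.404] global loadsave.cpp:1117 imwrite_ imwrite_('/dev/null.png'): can't open file for writing: permission denied
```

View pics/c6.png

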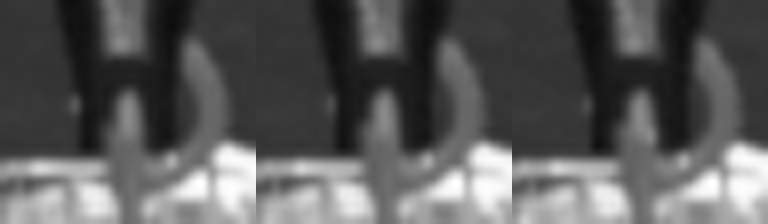

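The hook is held still, about 0.13 rad back, with its tip at about px 296. I'll slide down the latch into the notch.

```bash
python3 - <<'E'
from h import *
show();print(rel(tcp(-.008,0,.2235),SY))
E
```

```text
t 11.15 tcp [0.5298 0.1515 0.2276] st [-0.0048 -0.0751  0.2276] yaw -0.181 F [-1.06 -0.45 -4.64] M [-0.43   0.4    0.065] grip 0.151 60.0038237683475
[-0.001 -0.011  0.072 -0.     0.    -0.001]
```

Call:
{"name": "jog_arm", "arguments": {"moves": [0, -0.002, 0.006, 0, 0, 0, -1, 0, -0.003, 0.015, 0, 0, 0, -1, 0, -0.005, 0.025, 0, 0, 0, -1, 0, -0.007, 0.035, 0, 0, 0, -1, 0, -0.008, 0.045, 0, 0, 0, -1, 0, -0.01, 0.055, 0, 0, 0, -1, 0, -0.01, 0.062, 0, 0, 0, -1, 0, -0.01, 0.066, 0, 0, 0, -1]}}

```text
time: 12.15
position: [0.5269, 0.1521, 0.2077]
tool_rot: [-2.413, -2.012, 0.0]
ft_force: [-0.0, 0.8, -2.3]
grip_width: 0.154
grip_force: 60.0
```

```bash
python3 - <<'E'
from h import *
import time
c=[];show();bar()
for i in range(3):
    im=ctrl.get_image('side');u,v=map(int,proj(im,st(-.0,0,.215)));c.append(im['pixels'][v-28:v+16,u-22:u+18,::-1])
print(u,v)
cv2.imwrite('pics/c7.png',np.hstack([cv2.resize(x,None,fx=9,fy=9,interpolation=cv2.INTER_CUBIC) for x in (c[0],c[2])]));show()
E
```

```text
t 12.15 tcp [0.5269 0.1521 0.2077] st [-0.0078 -0.075   0.2077] yaw -0.181 F [-0.05  0.79 -2.33] M [-0.239  0.151  0.061] grip 0.154 59.99931251630187
bar st [ -7.7   0.3 225.2]
303 219
t 12.3 tcp [0.5269 0.152  0.2078] st [-0.0078 -0.0751  0.2078] yaw -0.181 F [ 0.27  0.29 -1.53] M [-0.277  0.136  0.006] grip 0.151 59.99908922240138
```

View pics/c7.png

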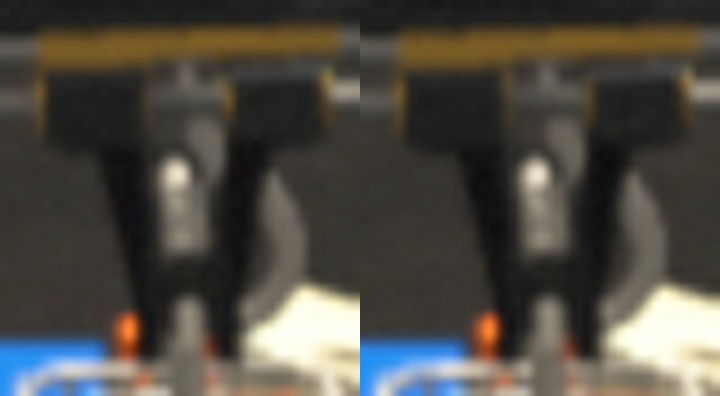

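The last view shows the hook still and pushed slightly back, with its back edge at about px 315. Now I press down by feel.

Call:
{"name": "jog_arm", "arguments": {"moves": [0, -0.003, 0.004, 0, 0, 0, -1, 0, -0.006, 0.008, 0, 0, 0, -1, 0, -0.009, 0.014, 0, 0, 0, -1, 0, -0.012, 0.02, 0, 0, 0, -1, 0, -0.014, 0.026, 0, 0, 0, -1, 0, -0.016, 0.032, 0, 0, 0, -1, 0, -0.017, 0.038, 0, 0, 0, -1, 0, -0.017, 0.04, 0, 0, 0, -1]}}

```text
time: 13.3
position: [0.522, 0.153, 0.1959]
tool_rot: [2.413, 2.012, 0.001]
ft_force: [0.8, -0.2, 0.9]
grip_width: 0.154
grip_force: 60.0
```

```bash
cat > f.py <<'E'
from h import *
F=[]
bar()
for i in range(4): F.append(ctrl.get_state()['ft_force']); im=ctrl.get_image('side')
print('F',np.mean(F,0).round(2),np.std(F,0).round(2));show()
u,v=map(int,proj(im,st(0,0,.215)));cv2.imwrite('pics/last.png',im['pixels'][:,:,::-1])
E
python3 f.py
```

```text
bar st [-12.7   0.3 213.5]
F [ 0.68 -0.11  0.1 ] [0.53 0.23 0.68]
t 13.5 tcp [0.522 0.153 0.196] st [-0.0127 -0.075   0.196 ] yaw -0.181 F [0.02 0.37 0.68] M [-0.137 -0.049 -0.061] grip 0.156 60.00102711841464
```

Call:
{"name": "jog_arm", "arguments": {"moves": [0, 0, 0.006, 0, 0, 0, -1, 0, -0.001, 0.012, 0, 0, 0, -1, 0, -0.002, 0.018, 0, 0, 0, -1, 0, -0.003, 0.024, 0, 0, 0, -1, 0, -0.003, 0.03, 0, 0, 0, -1, 0, -0.003, 0.034, 0, 0, 0, -1, 0, -0.003, 0.036, 0, 0, 0, -1, 0, -0.003, 0.036, 0, 0, 0, -1]}}

```text
time: 14.5
position: [0.5211, 0.1531, 0.1851]
tool_rot: [2.413, 2.012, 0.0]
ft_force: [1.5, -0.4, 0.9]
grip_width: 0.153
grip_force: 60.0
```

```bash
python3 f.py
```

```text
bar st [-13.6   0.3 202.6]
F [1.17 0.16 1.4 ] [0.55 0.7  0.33]
t 14.7 tcp [0.5211 0.1531 0.1852] st [-0.0137 -0.075   0.1852] yaw -0.181 F [1.53 0.42 1.96] M [ 0.049 -0.195 -0.123] grip 0.154 60.00687109306455
```

Call:
{"name": "jog_arm", "arguments": {"moves": [0, 0, 0.005, 0, 0, 0, -1, 0, 0, 0.01, 0, 0, 0, -1, 0, 0, 0.014, 0, 0, 0, -1, 0, 0, 0.018, 0, 0, 0, -1, 0, 0, 0.022, 0, 0, 0, -1, 0, 0, 0.024, 0, 0, 0, -1, 0, 0, 0.026, 0, 0, 0, -1, 0, 0, 0.026, 0, 0, 0, -1]}}

```text
time: 15.7
position: [0.5211, 0.1531, 0.1773]
tool_rot: [2.413, 2.012, 0.0]
ft_force: [2.0, 0.0, 2.5]
grip_width: 0.154
grip_force: 60.0
```

```bash
python3 f.py
```

```text
bar st [-13.7   0.2 194.8]
F [ 1.24 -0.22  2.77] [0.71 0.29 0.42]
t 15.9 tcp [0.521  0.1531 0.1773] st [-0.0137 -0.0751  0.1773] yaw -0.181 F [ 1.07 -0.06  3.06] M [ 0.021 -0.215 -0.089] grip 0.155 60.011414475739
```

Call:
{"name": "jog_arm", "arguments": {"moves": [0, 0, 0.004, 0, 0, 0, -1, 0, 0, 0.008, 0, 0, 0, -1, 0, 0, 0.012, 0, 0, 0, -1, 0, 0, 0.015, 0, 0, 0, -1, 0, 0, 0.018, 0, 0, 0, -1, 0, 0, 0.02, 0, 0, 0, -1, 0, 0, 0.02, 0, 0, 0, -1, 0, 0, 0.02, 0, 0, 0, -1]}}

```text
time: 16.9
position: [0.5211, 0.1531, 0.1713]
tool_rot: [2.413, 2.012, 0.0]
ft_force: [0.8, -0.2, 2.5]
grip_width: 0.157
grip_force: 60.0
```

```bash
python3 f.py
```

```text
bar st [-13.6   0.3 188.8]
F [ 1.68 -0.08  3.27] [0.86 0.21 0.47]
t 17.1 tcp [0.5211 0.1531 0.1713] st [-0.0137 -0.0751  0.1713] yaw -0.181 F [ 1.47 -0.86  3.74] M [ 0.059 -0.3   -0.158] grip 0.155 60.016399417072535
```

Call:
{"name": "jog_arm", "arguments": {"moves": [0, 0, 0.003, 0, 0, 0, -1, 0, 0, 0.006, 0, 0, 0, -1, 0, 0, 0.009, 0, 0, 0, -1, 0, 0, 0.011, 0, 0, 0, -1, 0, 0, 0.013, 0, 0, 0, -1, 0, 0, 0.013, 0, 0, 0, -1, 0, 0, 0.013, 0, 0, 0, -1, 0, 0, 0.013, 0, 0, 0, -1]}}

```text
time: 18.1
position: [0.521, 0.153, 0.1674]
tool_rot: [2.413, 2.011, -0.0]
ft_force: [0.2, -0.9, 1.1]
grip_width: 0.16
grip_force: 60.0
```

```bash
python3 f.py
```

```text
bar st [-1.360e+01  1.000e-01  1.849e+02]
F [ 1.19 -0.81  1.61] [0.64 0.38 0.49]
t 18.3 tcp [0.521  0.1531 0.1674] st [-0.0138 -0.0751  0.1674] yaw -0.181 F [ 0.41 -0.69  0.92] M [-0.227 -0.159 -0.06 ] grip 0.159 60.00533049926162
```

Fz dropped to match a seated bar (about 3.7 N at about 17 mm out). I'll ease the bar under the pin to its hanging height.

Call:
{"name": "jog_arm", "arguments": {"moves": [0, 0.004, -0.002, 0, 0, 0, -1, 0, 0.01, -0.005, 0, 0, 0, -1, 0, 0.017, -0.008, 0, 0, 0, -1, 0, 0.024, -0.011, 0, 0, 0, -1, 0, 0.032, -0.014, 0, 0, 0, -1, 0, 0.039, -0.017, 0, 0, 0, -1, 0, 0.044, -0.019, 0, 0, 0, -1, 0, 0.045, -0.02, 0, 0, 0, -1]}}

```text
time: 19.3
position: [0.5343, 0.1507, 0.1733]
tool_rot: [-2.413, -2.012, 0.0]
ft_force: [-0.1, -0.5, -0.5]
grip_width: 0.15
grip_force: 60.0
```

```bash
python3 f.py
```

```text
bar st [ -0.2   0.2 190.8]
F [-0.06 -0.75  0.09] [0.27 0.37 0.72]
t 19.5 tcp [0.5342 0.1507 0.1733] st [-0.0004 -0.075   0.1733] yaw -0.181 F [ 0.08 -1.22 -0.65] M [-0.304  0.085 -0.023] grip 0.153 59.9989671818912
```

```bash
python3 - <<'E'
from h import *
A=[]
for i in range(14):
    s=ctrl.get_state();A.append(np.r_[s['ft_force'],s['torque']]);ctrl.get_image('side')
print(np.mean(A,0).round(3),np.std(A,0).round(2))
E
```

```text
[-0.112 -0.916 -0.05  -0.282  0.106  0.012] [0.35 0.49 0.56 0.03 0.03 0.03]
```

Call:
{"name": "jog_arm", "arguments": {"moves": [0, 0, 0, 0, 0, 0, -1, 0, 0, 0, 0, 0, 0, -1, 0, 0, 0, 0, 0, 0, -1, 0, 0, 0, 0, 0, 0, -1, 0, 0, 0, 0, 0, 0, -1, 0, 0, 0, 0, 0, 0, -1, 0, 0, 0, 0, 0, 0, -1, 0, 0, 0, 0, 0, 0, -1], "newtons": 4}}

```text
time: 21.2
position: [0.5343, 0.1508, 0.1734]
tool_rot: [-2.413, -2.012, -0.0]
ft_force: [-0.5, -1.3, -0.4]
grip_width: 0.16
grip_force: 4.0
```

```bash
python3 f.py
```

```text
bar st [ -0.2   0.3 190.9]
F [ 0.   -0.31 -0.37] [0.62 0.57 0.31]
t 21.4 tcp [0.5343 0.1507 0.1734] st [-0.0002 -0.075   0.1734] yaw -0.181 F [-0.53  0.06  0.96] M [-0.108 -0.006 -0.008] grip 0.158 3.999709573108703
```

Call:
{"name": "jog_arm", "arguments": {"moves": [0, 0, 0, 0, 0, 0, -0.6, 0, 0, 0, 0, 0, 0, -0.5, 0, 0, 0, 0, 0, 0, -0.4, 0, 0, 0, 0, 0, 0, -0.2, 0, 0, 0, 0, 0, 0, 0, 0, 0, 0, 0, 0, 0, 0, 0, 0, 0, 0, 0, 0, 0, 0, 0, 0, 0, 0, 0, 0]}}

```text
time: 22.4
position: [0.5343, 0.1507, 0.1734]
tool_rot: [2.413, 2.012, 0.0]
ft_force: [-0.2, 0.1, -0.1]
grip_width: 0.499
grip_force: 0.0
```

Call:
{"name": "jog_arm", "arguments": {"moves": [0, 0, -0.02, 0, 0, 0, 0, 0, 0, -0.05, 0, 0, 0, 0, 0, 0, -0.09, 0, 0, 0, 0, 0, 0, -0.13, 0, 0, 0, 0, 0, 0, -0.17, 0, 0, 0, 0, 0, 0, -0.2, 0, 0, 0, 0, 0, 0, -0.22, 0, 0, 0, 0, 0, 0, -0.22, 0, 0, 0, 0]}}

```text
time: 23.4
position: [0.5345, 0.1507, 0.2397]
tool_rot: [2.413, 2.012, 0.001]
ft_force: [-0.2, 0.1, 0.1]
grip_width: 0.499
grip_force: 0.0
```

```bash
python3 - <<'E'
from h import *
import pickle
show(); s=ctrl.get_state()
g=[];K=None
for i in range(10):
    im=ctrl.get_image('side')['pixels'];g.append(cv2.cvtColor(im[190:300,255:355],cv2.COLOR_RGB2GRAY).astype(np.float32))
print('side diff',[np.abs(a-g[0]).mean().round(2) for a in g],'shift',[np.round(cv2.phaseCorrelate(g[0],a)[0],3) for a in g[1:]])
w=snap('wrist','w9.png');q=R.from_rotvec(s['tool_rot'])
# orange tray location in wrist and side vs expected hanging pose
for n,I in(('wrist',w),('side',snap('side','s9.png'))):
    hsv=cv2.cvtColor(I['pixels'],cv2.COLOR_RGB2HSV);m=cv2.inRange(hsv,(6,190,120),(16,255,255))
    k,l,st_,ce=cv2.connectedComponentsWithStats(m);o=np.argsort(-st_[1:,4])[:2]+1
    print(n,[(st_[j].tolist(),ce[j].round(1)) for j in o],'exp',np.round(proj(I,st(0,0,.1915-.122+.035),s),1))
E
```

```text
t 23.4 tcp [0.5345 0.1507 0.2397] st [-1.000e-04 -7.500e-02  2.397e-01] yaw -0.181 F [-0.17  0.12  0.09] M [-0.126  0.041  0.015] grip 0.499 0.0
side diff [np.float32(0.0), np.float32(1.29), np.float32(1.69), np.float32(2.06), np.float32(2.47), np.float32(2.67), np.float32(2.82), np.float32(2.86), np.float32(2.76), np.float32(2.55)] shift [array([-0.012,  0.007]), array([-0.077,  0.038]), array([-0.155,  0.025]), array([-0.233, -0.003]), array([-0.2  , -0.005]), array([-0.254,  0.015]), array([-0.255,  0.002]), array([-0.263,  0.037]), array([-0.187,  0.02 ])]
wrist [([328, 28, 48, 38, 1637], array([350.6,  45.9])), ([265, 29, 46, 44, 1083], array([284.7,  46.5]))] exp [319.4 137.1]
side [([568, 149, 72, 59, 2756], array([606.3, 179.4])), ([368, 185, 39, 16, 430], array([386.9, 192.8]))] exp [304.6 256.5]
```

Call:
{"name": "jog_arm", "arguments": {"moves": [0, 0, 0, 0, 0, 0, 0, 0, 0, 0, 0, 0, 0, 0, 0, 0, 0, 0, 0, 0, 0, 0, 0, 0, 0, 0, 0, 0, 0, 0, 0, 0, 0, 0, 0, 0, 0, 0, 0, 0, 0, 0, 0, 0, 0, 0, 0, 0, 0, 0, 0, 0, 0, 0, 0, 0]}}

```text
time: 25.0
position: [0.5343, 0.1507, 0.2394]
tool_rot: [2.413, 2.012, 0.0]
ft_force: [-0.5, 0.3, -1.0]
grip_width: 0.501
grip_force: 0.0
```

Call:
{"name": "jog_arm", "arguments": {"moves": [0, 0, 0, 0, 0, 0, 0, 0, 0, 0, 0, 0, 0, 0, 0, 0, 0, 0, 0, 0, 0, 0, 0, 0, 0, 0, 0, 0, 0, 0, 0, 0, 0, 0, 0, 0, 0, 0, 0, 0, 0, 0, 0, 0, 0, 0, 0, 0, 0, 0, 0, 0, 0, 0, 0, 0]}}

```text
time: 26.0
position: [0.5343, 0.1508, 0.2394]
tool_rot: [-2.413, -2.012, -0.0]
ft_force: [0.6, -0.5, 0.2]
grip_width: 0.5
grip_force: 0.0
```

```bash
python3 - <<'E'
from h import *
X=[]
for i in range(24):
    I=ctrl.get_image('side');t=ctrl.get_state()['time'];a=I['pixels'][215:300,255:360]
    m=cv2.inRange(cv2.cvtColor(a,cv2.COLOR_RGB2HSV),(4,150,90),(18,255,255)); M=cv2.moments(m,True)
    X.append([t,255+M['m10']/M['m00'],215+M['m01']/M['m00'],M['m00']])
X=np.array(X);print(X.round(2).tolist())
x,y,w,h=cv2.boundingRect(m);print('bbox',x+255,y+215,w,h,'exp ctr',[np.round(proj(I,st(0,yy,.1915-.122+z)),1) for yy in(-.08,0,.08) for z in(.01,.04)])
print('bar exp',[np.round(proj(I,st(0,yy,.1915)),1) for yy in(-.101,-.074,0,.101)])
E
```

```text
[[26.05, 304.31, 256.22, 520.0], [26.1, 304.27, 256.37, 523.0], [26.15, 304.26, 256.34, 520.0], [26.2, 304.25, 256.3, 521.0], [26.25, 304.4, 256.22, 516.0], [26.3, 304.65, 256.16, 515.0], [26.35, 304.8, 256.14, 512.0], [26.4, 305.02, 256.16, 508.0], [26.45, 304.94, 256.14, 508.0], [26.5, 305.12, 256.24, 515.0], [26.55, 305.16, 256.3, 513.0], [26.6, 304.98, 256.24, 503.0], [26.65, 304.91, 256.16, 512.0], [26.7, 304.86, 256.21, 510.0], [26.75, 304.75, 256.19, 506.0], [26.8, 304.5, 256.24, 514.0], [26.85, 304.25, 256.34, 523.0], [26.9, 304.26, 256.37, 522.0], [26.95, 304.23, 256.37, 521.0], [27.0, 304.26, 256.26, 522.0], [27.05, 304.47, 256.2, 514.0], [27.1, 304.72, 256.22, 512.0], [27.15, 304.94, 256.14, 503.0], [27.2, 304.96, 256.21, 512.0]]
bbox 290 225 30 49 exp ctr [array([305.8, 275.9]), array([305.6, 265.6]), array([304.7, 264.7]), array([304.5, 254.9]), array([303.8, 254.6]), array([303.6, 245.2])]
bar exp [array([305.3, 239.4]), array([304.9, 236. ]), array([304. , 227.3]), array([302.8, 216.7])]
```

The basket hangs at the predicted seat: orange rack at (304.6, 256.2), expected (304.6, 256.5). Its swing is about 1 mm, or roughly 10 mm/s, which is under the limit. Handing in.

```bash
python3 -c "
from bench import ctrl
print(ctrl.close_job())"
```

```text
the job is handed in; nothing more can be done
None
```

I handed the job in with the basket released and hanging from the hook: the camera put it at the predicted seat position, swinging about 1 mm. The shut latch is inferred from force and position, not seen directly, and the hand-in returned no verdict.

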